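# Open a combination lock in its guarded cradle and present it

### The job

Check that the combination lock in the cradle opens: slide the clear guard along its rails off the dial, all the way to the far stop, and turn the dial clockwise, feeling the clicks, into the notch where its pointer meets the ridge on the lock's front edge. Then pull the shackle fully open while the lock sits in its cradle - do not lift the lock out closed - and raise the lock by its open shackle, level, so that its underside is some 10 cm above the base plate. Finish still holding it there by the shackle, open, dial in its notch and guard at the stop, with the dropper bottle and the petri dish left where they stand.

Things in the scene. Friction and masses are not known exactly. Their poses are not given: they have to be found in the camera images.
- station: The setting station, fixed to the table: aluminium base plate 160 (x) x 300 (y) x 12 mm with a low grey cradle (walls 12 mm high above the plate) and two steel rails along its y, at x = -62 and +62 mm, which carry the guard. Origin on the table top, on the plate's middle line in x and 5 mm to the +y side of its middle in y; x away from the robot, y along the rails (lock at the +y end), z up. It stands at another place and yaw (up to 0.35 rad either way) each time.
- guard (a joint): Slide of the guard along the station's -y, m: 0 to 0.025 = over the dial (start), 0.115 = at the far stop. Light friction (about 1.5 N), stays where it is left. It must be off the dial before the dial can be grasped.
- guard_handle (a point): A point on the black grip bar on top of the guard, 11 mm below the bar's top. The guard is a clear plastic hood 140 (station x) x 70 (station y) x 87 mm high on two legs; the bar is 56 mm long along the station's x, 12 mm thick along its y, and stands from 92 to 122 mm above the table (roof top at 87 mm). Site axes as the station's.
- lock_center (a point): Centre of the lock's steel case, a block 64 (x) x 132 (y) x 30 mm, 0.5 to 0.8 kg in all, heavier at the shackle end, loose in the cradle with 1.5 to 2 mm play; no force but its weight holds it in. Axes as the station's at the start; 27 mm above the table when seated, case top at 42 mm. The dial axis lies 34 mm to its -y side, the shackle 46 mm to its +y side.
- dial (a joint): Dial angle, rad, about the vertical, growing counter-clockwise seen from above; range -1.0 to 1.6. 0 = open notch: the pointer (white line on the grip bar) points along the station's -x to the raised white ridge on the front edge of the case top. It clicks into a notch every 0.419 rad (24 degrees) with about 0.1 N m; it starts two or three clicks counter-clockwise of the open notch (0.6 to 1.4) and must be turned clockwise. Only within about 0.14 rad of 0 is the shackle free.
- dial_grip (a point): On the dial's axis, 4 mm below the top of its grip bar, 72 mm above the table. The dial is a knurled steel disc 47 mm across (top at 51 mm above the table) with a black upright grip bar 36 mm long, 12 mm thick, standing from 51 to 76 mm above the table. The point turns with the dial: the bar's length runs along the point's x (pointer at its -x end), its thickness along its y. At dial 0 the axes are those of the station.
- shackle (a joint): Lift of the shackle out of the lock case, m: 0 = shut, 0.022 = fully open (its stop, from where the lock lifts with it). Needs about 1 N when the dial is in the open notch; blocked otherwise (the whole lock would come up). With the dial in the notch a straight pull up draws it out first, while the lock's weight keeps the lock seated; it stays open while the lock hangs from it.
- shackle_crown (a point): Middle of the shackle's crown bar, 84 mm above the table when shut, 46 mm to the +y side of the lock's centre. The shackle is a plain round steel bar 9 mm thick bent to a U upside down, 45 mm wide over all, standing in the plane of the station's x and z; take it by the crown with the fingers on its two flat sides, closing along the station's y. Axes as the lock's.
- dropper_mid (a point): Half-way up a small brown dropper bottle, 33 mm across and 102 mm high, standing loose on the table to the left of the station; leave it.
- dish_mid (a point): Centre of a low clear petri dish, 90 mm across and 14 mm high, loose on the table to the left of the station; leave it.
- lock: The whole combination lock (case, dial, shackle); origin at the centre of its underside, 15 mm below lock_center, same axes.
Things that resemble listed ones, but are neither listed nor needed, are in the scene too. What is shaped like the lock but red is not meant.

How it is judged (in metres and radians):
On the way, in this order (a step that is already met when the one before it is completed fails the run):
1. the guard stands at its far stop (within 7 mm) (value of joint guard above 0.108 m), for 0.2 s.
2. the dial stands in the open notch (within 0.16 rad) (value of joint dial between -0.16 and 0.16 rad and value of joint guard above 0.108 m), for 0.2 s.
3. the shackle is pulled open by at least 16 of its 22 mm (value of joint shackle above 0.016 m and value of joint dial between -0.16 and 0.16 rad), for 0.2 s.
At the end, for the whole second after the job is handed in: The lock is held by its shackle in the fingers, its case at least 50 mm above its seat and touching nothing of the station, level within 0.4 rad and still (under 0.06 m/s); shackle at least 16 mm open, dial within 0.16 rad of the open notch, guard within 7 mm of its far stop (all of step 3 and value of joint guard above 0.108 m and z of lock_center in the frame of station above 0.077 m and angle between lock_center's own z axis and vertical below 0.4 rad and contact force between the fingers and lock above 1 N and contact force between lock and station below 0.3 N and linear speed of lock below 0.06 m/s and distance between the grasp point and shackle_crown below 0.045 m); the arm keeps its last pose, push and grip.
It fails at once if the lock is lifted out closed (z of lock_center in the frame of station above 0.047 m and value of joint shackle below 0.01 m).
It fails at once if the dropper bottle is moved by more than 40 mm (distance of dropper_mid from where it was at the start of the episode above 0.04 m).
It fails at once if the petri dish is moved by more than 40 mm (distance of dish_mid from where it was at the start of the episode above 0.04 m).
It also fails if it takes over 56 s, if anything falls off the work surface, if the arm or the gripper's body presses on something with over 40 N, if the wrist force passes 120 N, or if a joint passes its speed limit or range.

### The arm

A 6-joint arm with a two-finger parallel gripper is mounted at the origin on a cart in front of the work surface, level with it; the furniture and walls round the work are solid. World frame = base frame: x ahead of the robot, y to its left, z up, the work surface at z = 0. Lengths are in mm, angles in rad, forces in N, time in s.
With the tool pointing down it reaches from about 325 to 900 mm from the base axis. Payload 6.1 kg.
Tool frame: the origin (TCP) lies at the very end of the fingers, on their centre line; the grasp point (between the pads) lies env.grip_depth behind it (env.grip_depth is the distance from the TCP to the grasp point, in mm); z points along the fingers, y is the line along which they close (so a half turn about z gives the same grasp; the last joint's range is limited). The gripper opens to 85 mm and grips with 20 to 120 N. Pads are 22 mm wide; open, the fingers measure 114 mm over their backs; the gripper's body (76 mm by 85 mm) begins 54 mm behind the grasp point. The pads swing forward as they close: fully open they stand 13 mm farther back than shut.
Start: joints at [-1.443, 0.22, 1.526, -0, 1.395, -0.126], TCP at [156.921, -604.972, 231.3] pointing down, gripper open.
Joint ranges: [-2.98, 2.98], [-0.91, 2.08], [0.09, 2.57], [-1.24, 4.39], [0.2, 2.65], [-2.68, 2.68]. Speed limits (rad/s): [2.57, 2.57, 3.01, 3.14, 3.14, 3.14].

### API

Orientations are given as a unit quaternion [w, x, y, z].
In Python, from cell import env, get_image, models gives the robot as it stands.
- The arm moves only by the shell command python3 -m crank 'ROWS' [FORCE]. ROWS is JSON, a list of rows, each a list of 5 numbers: the gripper's target within -1 to 1 (fully open at 1, half-way at 0, shut at -1), then the shift along the tool's x, y, z scaled (see below), then the turn about the tool's z scaled (see below). A call has exactly 8 rows; each row is the pose to reach, as a shift and turn from the pose commanded when the call began, along the tool's axes at that moment; what a row does not reach only later rows make up. The controller multiplies each number of a shift by 0.2 m and each number of a turn by 60 degrees. A row lasts 1/8 s, in which the tool goes at most 62.5 mm and 10.7 degrees, less where a joint would pass 70% of its speed; a pose out of reach is approached as far as the arm can. A call with a number of a shift or a turn outside -1 to 1 is refused whole. A call with a gripper value outside its range is refused whole. The fingers move at their own pace and stop on an object; FORCE is the grip in N (left out, the last holds). Time passes only in rows, so rows that repeat a pose let the fingers close, or fill a call up. It gives the time, the measured TCP pose, the force, the opening and the grip force at its end, in the units of the state.
- env.read_state(): the state, without advancing time (a new reading comes with each control period).
- get_image(name): name is "scene" or "top" or "wrist"; returns a dict with "frame" (420x560x3 uint8, red, green, blue), "range_z" (420x560 float32, mm along the optical axis (not along the pixel's ray), 0 where there is no reading), "fovy" (degrees; the focal length in pixels is half the picture's height over the tangent of half this angle, whatever the lens; pixels are square), "cx", "cy" (the principal point, pixels), "dist" ([k1, k2, p1, p2, k3] as OpenCV has them; the pictures are not rectified), "pose" (4x4, takes a point from camera to world coordinates). Camera axes: x right, y down, z forward; pixel columns grow to the right and rows downward; lengths in mm; the calibration is good to about 2 mm. A picture is of the moment at which its call begins.
- env.finish_job(): hands the job in; it is judged then, once.
Trained networks look in a picture, given as the dict that the camera call returned (one of the last four; its "shot" number tells which), for a name from the list of things; names that differ only in an ending like _2 or _b are one class to them, and where a whole thing is asked for, a point or a joint stands for the part that bears it (a point fixed in the world has none). Each returns a list of dicts, best first, with "score" (0 to 1); they miss things now and then, are a little off and sometimes report something else, mostly with a low value. They report only what shows in the picture. A call takes as long as a camera call. They do not tell look-alikes from the thing itself.
- models.boxes_of(picture, query): "at" ([x, y, z] in mm, in the coordinates of the camera as it stood for that picture, good to about 4 mm: the middle of the surface that is visible of it).
- models.place_of(picture, query): "at" ([x, y, z] in mm, in the coordinates of the camera as it stood for that picture, good to about 4 mm: a listed point, or the origin of a listed thing).
The state is a dict: "clock": time; "qpos": joint angles; "dq": joint speeds; "joint_torque": joint torques, N m; "tool_pos": TCP position; "tool_rot": TCP orientation; "force": force on the tool from outside, world axes, zero at the start; "moment": the same for the moment, N m; "gripper_width": opening from 0.0 (shut) to 1.0 (fully open); "gripper_force": force on a finger pad.
Only numpy, scipy, OpenCV 4.12 (cv2) and the standard library are available. Lean on these libraries where they do the work, as an engineer would, in place of code of your own. Each camera call takes 0.05 s, during which the arm holds its last target. There are 200 camera calls.

## Working session

There is one attempt and no reset: what is moved stays moved. The work goes in short steps, Python scripts to look and compute and a shell command to move; the robot and the scene stay as the last step left them, time stands still between calls to the robot, and variables do not carry over. Pictures are saved under pics/ and viewed, at most 10 in all, crops included, and the job is handed in when it is done.

```bash
mkdir -p pics; ls; cat > h.py <<'E'
import numpy as np,cv2
from cell import env,get_image,models
def w(im,p): return (im["pose"]@np.r_[p,1])[:3]
def K(im):
    f=im["frame"].shape[0]/2/np.tan(np.radians(im["fovy"])/2)
    return np.array([[f,0,im["cx"]],[0,f,im["cy"]],[0,0,1.]])
def pix(im,P):
    T=np.linalg.inv(im["pose"]);return cv2.projectPoints(np.array(P,float).reshape(-1,3),cv2.Rodrigues(T[:3,:3])[0],T[:3,3],K(im),np.array(im["dist"],float))[0].reshape(-1,2)
def cloud(im):
    h,wd=im["range_z"].shape
    uv=np.stack(np.meshgrid(np.arange(wd),np.arange(h)),-1).reshape(-1,1,2).astype(np.float64)
    n=cv2.undistortPoints(uv,K(im),np.array(im["dist"],float)).reshape(-1,2)
    z=im["range_z"].reshape(-1,1)
    P=np.hstack([n*z,z])@im["pose"][:3,:3].T+im["pose"][:3,3]
    P[z[:,0]==0]=np.nan
    return P.reshape(h,wd,3)
def save(im,n): cv2.imwrite("pics/"+n,im["frame"][:,:,::-1])
E
python3 - <<'E'
from h import *
np.set_printoptions(precision=1,suppress=True)
print(env.read_state(),env.grip_depth)
fr=[]
for c in["top","scene"]:
    im=get_image(c);fr.append(im["frame"])
    for q in["station","guard_handle","lock_center","dial_grip","shackle_crown","dropper_mid","dish_mid"]:
        for r in models.place_of(im,q)[:3]:
            p=w(im,r["at"]);print(c,q,round(r["score"],2),p,pix(im,p))
for c,f in zip("ts",fr): cv2.imwrite(f"pics/{c}0.png",f[:,:,::-1])
E
```

```text
pics
{'clock': 0.0, 'qpos': array([-1.4,  0.2,  1.5,  0. ,  1.4, -0.1]), 'dq': array([ 0.,  0., -0.,  0., -0., -0.]), 'joint_torque': array([ -0. , -49.7, -38.9,  -0. ,   0. ,  -0. ]), 'tool_pos': array([ 156.9, -604.4,  230.2]), 'tool_rot': array([-0. ,  1. ,  0.1,  0. ]), 'force': array([ 0.2, -0.5,  0.2]), 'moment': array([ 0. , -0.1,  0. ]), 'gripper_force': 0.0, 'gripper_width': 1.0025513779940987} 18.700000000000003
top station 0.6 [553.9  20.3  -1.1] [[305.3 204. ]]
top guard_handle 0.94 [553.5  40.1 113.5] [[299.1 196.6]]
top lock_center 0.72 [ 410.8 -244.9   14.4] [[418.9 264.3]]
top lock_center 0.57 [559.   75.8  29.3] [[282.  199.9]]
top dial_grip 0.66 [ 409.5 -279.4   61.8] [[440.9 264.9]]
top shackle_crown 0.52 [ 412.6 -197.6   75.3] [[407.  263.8]]
top shackle_crown 0.45 [567.4 128.1  83.7] [[258.1 192.3]]
top dropper_mid 0.7 [503.2 322.9  49.1] [[173.  222.6]]
top dish_mid 0.57 [582.5 371.3   7.7] [[158.9 191.2]]
scene station 0.77 [552.8  22.1   0.1] [[277.8 219.5]]
scene station 0.34 [562.1  76.2  25.6] [[261.4 221. ]]
scene guard_handle 0.84 [552.   42.2 111.6] [[273.2 184.5]]
scene guard_handle 0.25 [559.9  83.8   7.7] [[260.4 229.1]]
scene lock_center 0.81 [ 417.4 -242.8   14.9] [[377.1 182.5]]
scene lock_center 0.72 [562.2  74.   26.8] [[261.9 220.1]]
scene lock_center 0.42 [585.  378.6   6.8] [[159.8 303.3]]
scene dial_grip 0.67 [ 416.8 -277.6   58. ] [[385.  162.9]]
scene dial_grip 0.57 [553.9  20.3   2.3] [[277.9 218.2]]
scene dial_grip 0.53 [558.3  44.5  68.9] [[270.5 199.7]]
scene shackle_crown 0.52 [ 416.3 -192.2   71.4] [[371.7 172.6]]
scene dropper_mid 0.79 [510.4 328.4  50.9] [[204.6 287. ]]
scene dish_mid 0.89 [585.7 378.    6.4] [[159.8 303.1]]
```

View pics/t0.png

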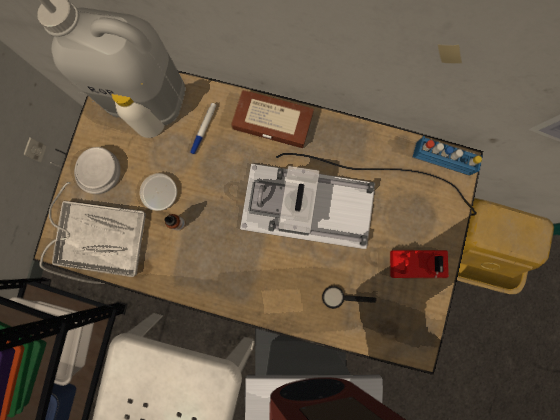

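View pics/s0.png

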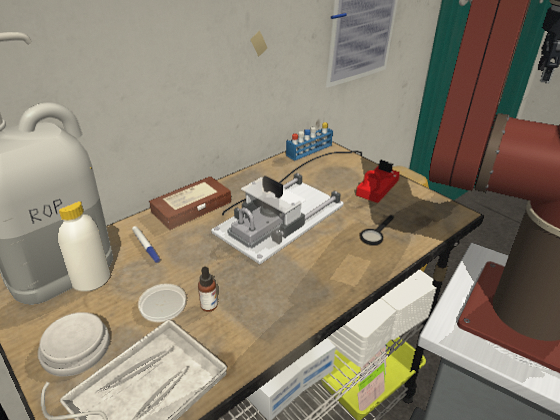

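The top view shows the real (grey) lock at the left end of the station: shackle near (262,195), guard bar near (299,197). The red look-alike is near (418,264), the dropper at (173,222) and the dish at (159,191). Next I'll refine the station's yaw.

```bash
cat >> h.py <<'E'
from scipy.spatial.transform import Rotation as R
np.set_printoptions(precision=3,suppress=True)
def go(target,yaw):
    """target TCP (mm,world), tool-x yaw modulo pi -> row shift and turn numbers"""
    s=env.read_state();q=s["tool_rot"];Rm=R.from_quat(np.r_[q[1:],q[0]]).as_matrix()
    d=Rm.T@(np.array(target)-s["tool_pos"])
    y0=np.arctan2(Rm[1,0],Rm[0,0]);dy=(yaw-y0+np.pi/2)%np.pi-np.pi/2
    print("tool",s["tool_pos"],"yaw",y0,"z",Rm[:,2],"q6",s["qpos"][5],"shift",d/200,"turn(tool z)",-dy/np.radians(60),"world dyaw",dy)
E
python3 - <<'E'
from h import *
im=get_image("top");P=cloud(im).reshape(-1,3)
def near(c,r): return np.linalg.norm(P[:,:2]-c,axis=1)<r
m=near([553,20],190)&(P[:,2]>6)&(P[:,2]<20)
print("plate",m.sum(),cv2.minAreaRect(P[m][:,:2].astype(np.float32)))
m=near([553,41],60)&(P[:,2]>97)&(P[:,2]<130)
print("bar",m.sum(),P[m].mean(0),cv2.minAreaRect(P[m][:,:2].astype(np.float32)))
m=near([553,41],60)&(P[:,2]>70)&(P[:,2]<97)
print("roof",m.sum(),cv2.minAreaRect(P[m][:,:2].astype(np.float32)))
m=near([567,125],40)&(P[:,2]>65)&(P[:,2]<100)
print("crown",m.sum(),P[m].mean(0),cv2.minAreaRect(P[m][:,:2].astype(np.float32)))
f=im["frame"][150:260,225:395];cv2.imwrite("pics/t1.png",cv2.resize(f,None,fx=4.5,fy=4.5,interpolation=2)[:,:,::-1])
E
```

```text
plate 4876 ((588.8916625976562, 5.74456787109375), (310.2743835449219, 281.6784362792969), 75.79749298095703)
bar 158 [551.052  40.221 121.053] ((552.24853515625, 39.85179138183594), (11.79279899597168, 55.36760330200195), 81.26948547363281)
roof 1495 ((552.6338500976562, 39.66194152832031), (70.06645202636719, 119.38201904296875), 81.4112777709961)
crown 79 [563.073 123.775  82.812] ((564.953857421875, 124.10236358642578), (8.896328926086426, 42.83684539794922), 81.48357391357422)
```

View pics/t1.png

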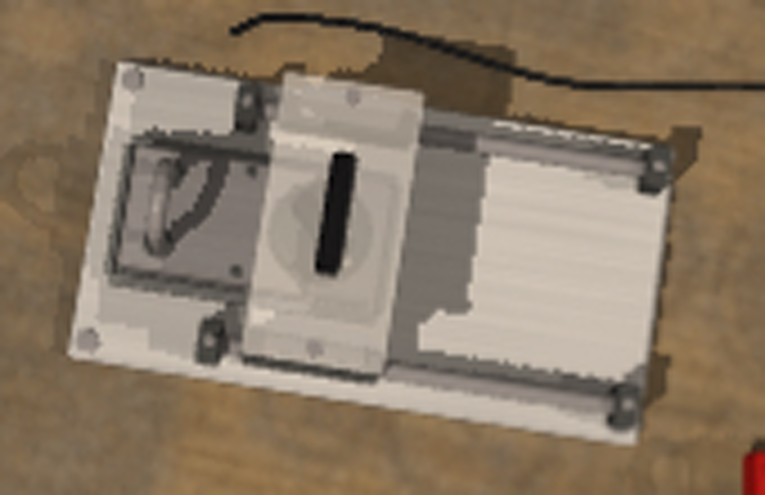

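The crop shows the guard bar near (336,213), the shackle at (160,205) and the rails running right. The station yaw is about -0.150.

```bash
python3 - <<'E'
from h import *
go([552.2,39.9,180],-0.15)
go([552.2,39.9,94],-0.15)
E
```

```text
tool [ 156.903 -604.981  231.317] yaw 0.2537471018668217 z [ 0. -0. -1.] q6 -0.12609000853314775 shift [ 2.723 -2.625  0.257] turn(tool z) 0.38555008212679015 world dyaw -0.4037471018668217
tool [ 156.903 -604.981  231.317] yaw 0.2537471018668217 z [ 0. -0. -1.] q6 -0.12609000853314775 shift [ 2.723 -2.625  0.687] turn(tool z) 0.38555008212679015 world dyaw -0.4037471018668217
```

```bash
python3 -m crank '[[1,0.15,-0.14,0,0.05],[1,0.3,-0.29,0,0.1],[1,0.45,-0.44,0,0.2],[1,0.6,-0.58,0,0.3],[1,0.75,-0.72,0,0.35],[1,0.9,-0.87,0,0.386],[1,1,-0.96,0,0.386],[1,1,-0.96,0,0.386]]' 30; python3 -c "
from h import *
go([552.2,39.9,180],-0.15)"
```

```text
clock: 1.85
tool_pos: [303.1, -367.8, 231.6]
tool_rot: [0.0, 0.997, -0.074, 0.0]
force: [0.1, 0.2, -0.1]
gripper_width: 1.002
gripper_force: 0.0
tool [ 303.145 -367.801  231.57 ] yaw -0.14760147592609993 z [ 0. -0. -1.] q6 0.6711350238917149 shift [ 0.932 -2.2    0.257] turn(tool z) 0.002290421774916742 world dyaw -0.0023985240739001767
```

```bash
python3 -m crank '[[1,0.06,-0.15,0,0],[1,0.12,-0.3,0,0],[1,0.19,-0.45,0,0],[1,0.25,-0.6,0,0],[1,0.32,-0.75,0,0],[1,0.38,-0.9,0,0],[1,0.42,-1,0,0],[1,0.42,-1,0,0]]'; python3 -m crank '[[1,0.06,-0.15,0,0],[1,0.14,-0.3,0,0],[1,0.22,-0.45,0,0],[1,0.3,-0.6,0,0],[1,0.38,-0.75,0.05,0],[1,0.44,-0.9,0.1,0],[1,0.47,-1,0.15,0],[1,0.47,-1,0.15,0]]'; python3 -c "
from h import *
go([552.2,39.9,94],-0.15)"
```

```text
clock: 2.85
tool_pos: [415.7, -183.8, 231.4]
tool_rot: [0.0, 0.997, -0.074, 0.0]
force: [-0.4, -0.6, -0.5]
gripper_width: 1.0
gripper_force: 0.0
clock: 3.85
tool_pos: [538.1, -0.6, 200.1]
tool_rot: [0.0, 0.997, -0.075, -0.001]
force: [0.7, -0.6, -1.5]
gripper_width: 1.0
gripper_force: 0.0
tool [538.067  -0.594 200.146] yaw -0.14955816953666642 z [-0.002 -0.    -1.   ] q6 1.5731157715014505 shift [ 0.041 -0.211  0.531] turn(tool z) 0.00042191701348872067 world dyaw -0.0004418304633335701
```

```bash
python3 -m crank '[[1,0.04,-0.21,0,0],[1,0.04,-0.21,0.12,0],[1,0.04,-0.21,0.26,0],[1,0.04,-0.21,0.4,0],[1,0.04,-0.21,0.5,0],[1,0.04,-0.21,0.53,0],[0.2,0.04,-0.21,0.53,0],[-1,0.04,-0.21,0.53,0]]' 30;  python3 -m crank '[[-1,0,0,0,0],[-1,0,0,0,0],[-1,0,0,0,0],[-1,0,0,0,0],[-1,0,0.02,0,0],[-1,0,0.05,0,0],[-1,0,0.1,0,0],[-1,0,0.15,0,0]]'; python3 -c "
from h import *
go([552.2,39.9,94],-0.15)"
```

```text
clock: 4.85
tool_pos: [553.4, 39.7, 96.6]
tool_rot: [0.0, 0.997, -0.075, 0.001]
force: [-0.6, -0.4, 0.3]
gripper_width: 0.605
gripper_force: 0.0
clock: 5.85
tool_pos: [548.4, 10.8, 96.0]
tool_rot: [-0.0, 0.997, -0.075, 0.0]
force: [-1.6, 1.8, 5.5]
gripper_width: 0.138
gripper_force: 32.5
tool [548.352  10.814  96.002] yaw -0.15011646958818617 z [ 0.001  0.001 -1.   ] q6 1.5959277371073861 shift [-0.003 -0.147  0.01 ] turn(tool z) -0.0001112202640781894 world dyaw 0.00011646958818611886
```

```bash
python3 -m crank '[[-1,0,0.06,0,0],[-1,0,0.12,0,0],[-1,0,0.18,0,0],[-1,0,0.22,0,0],[-1,0,0.26,0,0],[-1,0,0.29,0,0],[-1,0,0.29,0,0],[-1,0,0.29,0,0]]'; python3 -m crank '[[-1,0,0.015,0,0],[-1,0,0.03,0,0],[-1,0,0.045,0,0],[-1,0,0.06,0,0],[-1,0,0.075,0,0],[-1,0,0.09,0,0],[-1,0,0.09,0,0],[-1,0,0.09,0,0]]';python3 -c "
from h import *
go([552.2,39.9,94],-0.15)"
```

```text
clock: 6.85
tool_pos: [539.5, -47.3, 96.0]
tool_rot: [0.0, 0.997, -0.075, 0.0]
force: [-2.4, -0.7, 6.0]
gripper_width: 0.135
gripper_force: 32.5
clock: 7.85
tool_pos: [536.8, -64.7, 96.0]
tool_rot: [0.0, 0.997, -0.075, 0.0]
force: [-1.9, 0.7, 5.7]
gripper_width: 0.134
gripper_force: 32.5
tool [536.841 -64.683  95.983] yaw -0.15041357240581027 z [ 0.001 -0.    -1.   ] q6 1.4554469628422195 shift [-0.002 -0.529  0.01 ] turn(tool z) -0.0003949325562667021 world dyaw 0.00041357240581030297
```

```bash
python3 -m crank '[[-1,0,0.01,0,0],[-1,0,0.02,0,0],[-1,0,0.03,0,0],[-1,0,0.04,0,0],[-1,0,0.05,0,0],[-1,0,0.06,0,0],[-1,0,0.06,0,0],[-1,0,0.06,0,0]]';python3 -c "
from h import *
go([552.2,39.9,94],-0.15)
print(env.read_state()['force'])"
```

```text
clock: 8.85
tool_pos: [536.2, -69.0, 96.0]
tool_rot: [-0.006, 0.997, -0.075, 0.001]
force: [3.8, 29.4, 8.0]
gripper_width: 0.135
gripper_force: 34.6
tool [536.164 -68.952  95.972] yaw -0.14972151370677195 z [ 0.003  0.012 -1.   ] q6 1.4331840295623715 shift [-0.002 -0.55   0.017] turn(tool z) 0.00026593482090357613 world dyaw -0.0002784862932281307
[ 3.751 29.448  8.041]
```

```bash
python3 -m crank '[[-1,0,-0.035,0,0],[0.2,0,-0.035,0,0],[0.2,0,-0.035,0,0],[0.2,0,-0.035,0,0],[0.2,0,-0.035,-0.15,0],[0.2,0,-0.035,-0.3,0],[0.2,0,-0.2,-0.45,0],[0.6,0,-0.3,-0.45,0]]';python3 - <<'E'
from h import *
im=get_image("top");P=cloud(im).reshape(-1,3)
save(im,"t2.png")
def near(c,r): return np.linalg.norm(P[:,:2]-c,axis=1)<r
m=near([536,-69],50)&(P[:,2]>97)&(P[:,2]<130)
print("bar",m.sum(),cv2.minAreaRect(P[m][:,:2].astype(np.float32)) if m.sum()>5 else 0)
m=near([553,45],26)&(P[:,2]>62)&(P[:,2]<85)
print("dialbar",m.sum(),P[m].mean(0),cv2.minAreaRect(P[m][:,:2].astype(np.float32)))
for c in["top","wrist"]:
    im=get_image(c)
    for q in["guard_handle","lock_center","dial_grip","shackle_crown"]:
        for r in models.place_of(im,q)[:2]:
            p=w(im,r["at"]);print(c,q,round(r["score"],2),p,pix(im,p))
save(im,"w2.png")
f=cv2.imread("pics/t2.png")[150:260,225:395];cv2.imwrite("pics/t2.png",cv2.resize(f,None,fx=4.5,fy=4.5,interpolation=2))
E
```

```text
clock: 9.85
tool_pos: [545.7, -16.9, 188.1]
tool_rot: [0.0, 0.997, -0.075, 0.003]
force: [0.2, -0.9, -0.3]
gripper_width: 0.784
gripper_force: 0.0
bar 109 ((525.7742919921875, -66.62602996826172), (12.63059139251709, 34.612388610839844), 80.39692687988281)
dialbar 91 [553.449  45.927  74.905] ((553.3851318359375, 44.8685302734375), (35.639888763427734, 11.764280319213867), 39.4520378112793)
top guard_handle 0.63 [539.41  -65.765 116.111] [[349.505 203.235]]
top lock_center 0.63 [ 413.362 -243.915   17.262] [[418.882 263.215]]
top lock_center 0.59 [560.427  74.457  25.063] [[282.63  199.549]]
top dial_grip 0.88 [ 411.536 -276.23    62.091] [[439.579 263.992]]
top dial_grip 0.74 [554.985  40.708  73.285] [[298.009 198.761]]
top shackle_crown 0.56 [563.2   125.799  84.258] [[259.167 194.112]]
wrist guard_handle 0.82 [540.087 -69.54  111.958] [[345.152 211.193]]
wrist lock_center 0.94 [ 413.383 -250.537   15.65 ] [[498.64  266.683]]
wrist lock_center 0.76 [560.221  77.894  29.141] [[174.546 185.919]]
wrist dial_grip 0.56 [554.682  44.806  69.757] [[199.719 198.255]]
wrist dial_grip 0.5 [539.667 -71.395 113.794] [[348.331 212.198]]
wrist shackle_crown 0.86 [ 416.786 -200.414   64.383] [[480.126 295.27 ]]
wrist shackle_crown 0.65 [570.092 121.174  79.981] [[101.354 197.378]]
```

View pics/w2.png

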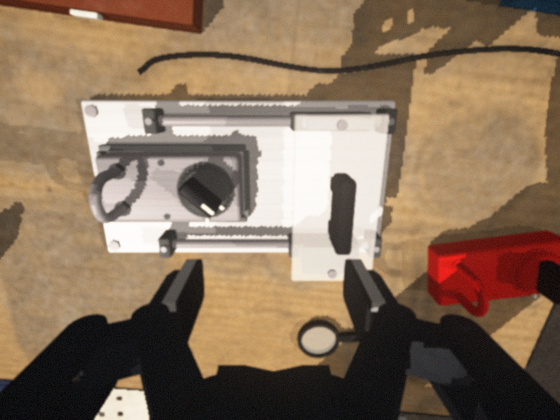

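The guard is at the stop. In the wrist view the grey lock's dial is at (207,190), with its pointer end at about (208–219,207). That puts the dial two clicks, about 48°, counter-clockwise of the ridge.

```bash
python3 -c "
from h import *
go([553.2,45,56],0.689)"
```

```text
tool [543.537 -17.554 184.887] yaw -0.151112799307987 z [-0.001  0.    -1.   ] q6 1.54465516010853 shift [ 0.001 -0.317  0.644] turn(tool z) -0.8022486285878133 world dyaw 0.8401127993079869
```

```bash
python3 -m crank '[[0.3,0,-0.08,0,-0.12],[0.3,0,-0.16,0,-0.24],[0.3,0,-0.24,0.05,-0.38],[0.3,0,-0.317,0.1,-0.52],[0.3,0,-0.317,0.18,-0.66],[0.3,0,-0.317,0.25,-0.8],[0.3,0,-0.317,0.3,-0.8],[0.3,0,-0.317,0.3,-0.8]]';python3 -c "
from h import *
go([553.2,45,56],0.689)"
```

```text
clock: 11.4
tool_pos: [552.6, 45.4, 124.4]
tool_rot: [-0.0, 0.942, 0.335, -0.001]
force: [-0.5, 0.5, -0.2]
gripper_width: 0.652
gripper_force: 0.0
tool [552.635  45.421 124.441] yaw 0.6842305255167539 z [-0.002  0.    -1.   ] q6 0.8263067974810935 shift [0.001 0.004 0.342] turn(tool z) -0.004554512639755632 world dyaw 0.00476947448324605
```

```bash
python3 -m crank '[[0.3,0,0.003,0.1,0],[0.3,0,0.003,0.2,0],[0.3,0,0.003,0.3,0],[0.3,0,0.003,0.34,0],[-1,0,0.003,0.34,0],[-1,0,0.003,0.34,0],[-1,0,0.003,0.34,0],[-1,0,0.003,0.34,0]]' 40;python3 -c "
from h import *
go([553.2,45,56],0.689)"
```

```text
clock: 12.4
tool_pos: [554.8, 44.8, 58.6]
tool_rot: [0.001, 0.942, 0.337, 0.001]
force: [0.7, -2.0, 4.3]
gripper_width: 0.13
gripper_force: 42.6
tool [554.825  44.778  58.605] yaw 0.6872119784962336 z [ 0.003 -0.001 -1.   ] q6 0.8228720568268609 shift [-0.006 -0.006  0.013] turn(tool z) -0.0017074347640739912 world dyaw 0.001788021503766224
```

```bash
python3 -m crank '[[-1,0,0,0,0.12],[-1,0,0,0,0.24],[-1,0,0,0,0.36],[-1,0,0,0,0.48],[-1,0,0,0,0.6],[-1,0,0,0,0.72],[-1,0,0,0,0.8],[-1,0,0,0,0.8]]';python3 -c "
from h import *
go([553.2,45,56],-0.15);s=env.read_state();print(s['force'],s['moment'])"
```

```text
clock: 13.4
tool_pos: [554.7, 45.1, 58.6]
tool_rot: [-0.0, 0.997, -0.076, 0.001]
force: [0.0, -0.9, 4.3]
gripper_width: 0.127
gripper_force: 42.8
tool [554.725  45.104  58.565] yaw -0.15148527438380877 z [ 0.002 -0.    -1.   ] q6 1.6615538896788389 shift [-0.007  0.002  0.013] turn(tool z) -0.001418332560185583 world dyaw 0.0014852743838087434
[ 0.044 -0.9    4.259] [-0.096 -0.025 -0.051]
```

```bash
python3 -m crank '[[0.3,0,0,0,0],[0.3,0,0,0,0],[0.3,0,0,0,0],[0.3,0,0,-0.1,0],[0.3,0,0,-0.25,0],[0.3,0,0,-0.45,0],[0.3,-0.05,0,-0.6,0],[0.3,-0.1,0,-0.6,0]]';python3 - <<'E'
from h import *
for c in["wrist","top"]:
    im=get_image(c);P=cloud(im).reshape(-1,3);save(im,c+"3.png")
    for nm,c0,r,a,b in[("dial",[553,45],26,62,85),("crown",[565,124],35,65,100)]:
        m=(np.linalg.norm(P[:,:2]-c0,axis=1)<r)&(P[:,2]>a)&(P[:,2]<b)
        if m.sum()>5: print(c,nm,m.sum(),P[m].mean(0),cv2.minAreaRect(P[m][:,:2].astype(np.float32)))
    for q in["lock_center","dial_grip","shackle_crown"]:
        for r in models.place_of(im,q)[:2]:
            p=w(im,r["at"]);print(c,q,round(r["score"],2),p)
E
```

```text
clock: 14.4
tool_pos: [535.5, 48.1, 180.1]
tool_rot: [-0.0, 0.997, -0.075, 0.003]
force: [1.1, -0.8, -0.3]
gripper_width: 0.646
gripper_force: 0.0
wrist dial 659 [556.74   44.872  76.576] ((555.3082885742188, 44.962059020996094), (11.597345352172852, 35.89881134033203), 81.3746109008789)
wrist crown 669 [569.836 122.305  82.762] ((567.439208984375, 123.83479309082031), (9.248921394348145, 43.71158981323242), 81.3432388305664)
wrist lock_center 0.69 [560.524  80.713  29.734]
wrist dial_grip 0.91 [552.734  43.681  72.1  ]
wrist shackle_crown 0.63 [570.007 121.072  80.805]
top lock_center 0.87 [ 414.071 -245.3     14.72 ]
top lock_center 0.55 [560.393  75.244  27.882]
top dial_grip 0.68 [ 411.674 -280.425   61.079]
top shackle_crown 0.63 [ 412.452 -198.19    76.296]
top shackle_crown 0.16 [555.957  76.713   8.235]
```

View pics/wrist3.png

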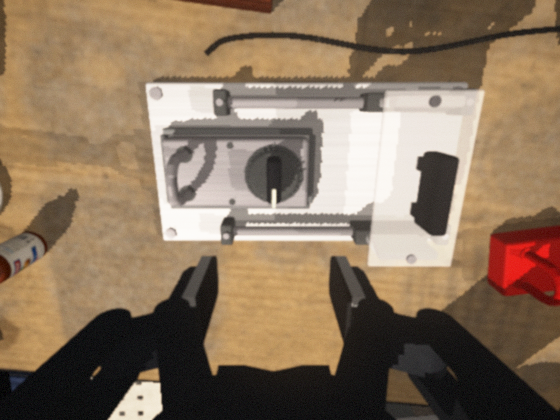

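The pointer (275,195) meets the white ridge at (275,204), and the bar axis is at 81.4°, which is dial 0. Next is the shackle.

```bash
python3 -c "
from h import *
go([566.3,124,64],-0.15)"
```

```text
tool [533.498  48.092 176.207] yaw -0.15050204826078445 z [-0.002  0.    -1.   ] q6 1.6638933516000147 shift [ 0.106 -0.4    0.561] turn(tool z) -0.00047942077424723586 world dyaw 0.0005020482607844823
```

```bash
python3 -m crank '[[0.3,0.03,-0.12,0,0],[0.3,0.06,-0.25,0,0],[0.3,0.1,-0.37,0,0],[0.3,0.106,-0.4,0,0],[0.3,0.106,-0.4,0.1,0],[0.3,0.106,-0.4,0.2,0],[0.3,0.106,-0.4,0.25,0],[0.3,0.106,-0.4,0.25,0]]';python3 -c "
from h import *
go([566.3,124,64],-0.15)"
```

```text
clock: 15.8
tool_pos: [565.6, 123.4, 125.5]
tool_rot: [0.0, 0.997, -0.075, -0.002]
force: [0.2, -0.2, 0.3]
gripper_width: 0.648
gripper_force: 0.0
tool [565.619 123.446 125.525] yaw -0.15110857113537976 z [-0.003 -0.    -1.   ] q6 1.8006481250646962 shift [ 0.004 -0.003  0.308] turn(tool z) -0.0010586074557881065 world dyaw 0.0011085711353797656
```

```bash
python3 -m crank '[[0.3,0.003,-0.002,0.1,0],[0.3,0.003,-0.002,0.2,0],[0.3,0.003,-0.002,0.27,0],[0.3,0.003,-0.002,0.308,0],[0.3,0.003,-0.002,0.308,0],[-1,0.003,-0.002,0.308,0],[-1,0.003,-0.002,0.308,0],[-1,0.003,-0.002,0.308,0]]' 40; python3 -m crank '[[-1,0,0,0,0],[-1,0,0,0,0],[-1,0,0,0,0],[-1,0,0,0,0],[-1,0,0,0,0],[-1,0,0,0,0],[-1,0,0,0,0],[-1,0,0,0,0]]' 120;python3 -c "
from h import *
go([566.3,124,64],-0.15)"
```

```text
clock: 16.8
tool_pos: [567.9, 124.0, 66.5]
tool_rot: [0.0, 0.997, -0.075, 0.001]
force: [-0.9, -1.5, 2.3]
gripper_width: 0.087
gripper_force: 39.0
clock: 17.8
tool_pos: [568.0, 124.1, 66.7]
tool_rot: [0.0, 0.997, -0.075, 0.001]
force: [-1.6, -2.2, 5.2]
gripper_width: 0.062
gripper_force: 117.6
tool [568.036 124.082  66.67 ] yaw -0.15052811194293447 z [ 0.001 -0.    -1.   ] q6 1.8012342521874436 shift [-0.009  0.002  0.013] turn(tool z) -0.0005043097573434026 world dyaw 0.0005281119429345615
```

```bash
python3 -m crank '[[-1,0,0,-0.015,0],[-1,0,0,-0.03,0],[-1,0,0,-0.045,0],[-1,0,0,-0.06,0],[-1,0,0,-0.075,0],[-1,0,0,-0.09,0],[-1,0,0,-0.1,0],[-1,0,0,-0.1,0]]';python3 - <<'E'
from h import *
s=env.read_state();print(s['force'],s['tool_pos'])
im=get_image("scene");P=cloud(im).reshape(-1,3)
m=(np.linalg.norm(P[:,:2]-[559,85],axis=1)<22)&(P[:,2]>30)&(P[:,2]<60);print("case top",m.sum(),np.percentile(P[m][:,2],[10,50,90]) if m.sum() else 0)
f=im["frame"][130:280,190:370];cv2.imwrite("pics/s4.png",cv2.resize(f,None,fx=4,fy=4,interpolation=2)[:,:,::-1])
E
```

```text
clock: 18.8
tool_pos: [567.6, 124.3, 86.1]
tool_rot: [0.0, 0.997, -0.075, 0.0]
force: [0.9, -3.3, -0.2]
gripper_width: 0.066
gripper_force: 117.4
[ 0.867 -3.311 -0.163] [567.635 124.266  86.05 ]
case top 181 [39.185 40.848 47.092]
```

View pics/s4.png

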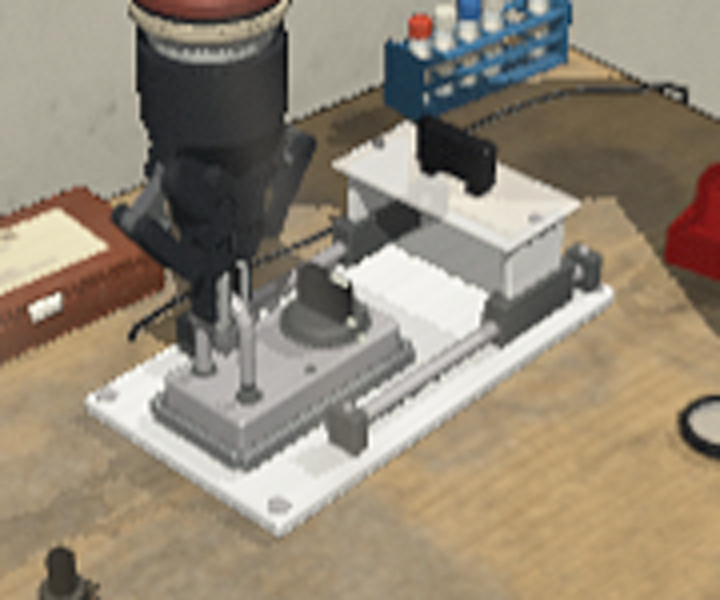

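The case is still seated and the shackle legs (200,345) and (247,375) are drawn out about 19 mm. Now I'll lift.

```bash
python3 -m crank '[[-1,0,0,-0.02,0],[-1,0,0,-0.04,0],[-1,0,0,-0.07,0],[-1,0,0,-0.1,0],[-1,0,0,-0.14,0],[-1,0,0,-0.18,0],[-1,0,0,-0.22,0],[-1,0,0,-0.26,0]]'; python3 -m crank '[[-1,0,0,-0.04,0],[-1,0,0,-0.08,0],[-1,0,0,-0.12,0],[-1,0,0,-0.16,0],[-1,0,0,-0.2,0],[-1,0,0,-0.23,0],[-1,0,0,-0.25,0],[-1,0,0,-0.25,0]]';python3 -m crank '[[-1,0,0,0,0],[-1,0,0,0,0],[-1,0,0,0,0],[-1,0,0,0,0],[-1,0,0,0,0],[-1,0,0,0,0],[-1,0,0,0,0],[-1,0,0,0,0]]';python3 - <<'E'
from h import *
s=env.read_state();print(s['force'],s['moment'],s['tool_pos'],s['dq'])
im=get_image("scene")
f=im["frame"][90:240,190:370];cv2.imwrite("pics/s5.png",cv2.resize(f,None,fx=4,fy=4,interpolation=2)[:,:,::-1])
for q in["lock_center","dial_grip","shackle_crown","guard_handle"]:
    for r in models.place_of(im,q)[:2]: print(q,round(r["score"],2),w(im,r["at"]))
E
```

```text
clock: 19.85
tool_pos: [567.5, 124.3, 138.4]
tool_rot: [-0.0, 0.997, -0.075, 0.0]
force: [0.2, -0.3, -6.8]
gripper_width: 0.063
gripper_force: 117.4
clock: 20.85
tool_pos: [567.7, 124.3, 188.1]
tool_rot: [-0.0, 0.997, -0.075, 0.0]
force: [0.2, 0.0, -6.9]
gripper_width: 0.062
gripper_force: 117.4
clock: 21.85
tool_pos: [567.5, 124.3, 187.7]
tool_rot: [-0.0, 0.997, -0.075, -0.0]
force: [-0.8, 0.1, -7.4]
gripper_width: 0.061
gripper_force: 117.4
[-0.783  0.125 -7.399] [ 0.238 -0.049 -0.002] [567.455 124.333 187.707] [ 0.001  0.001  0.002 -0.    -0.001 -0.   ]
lock_center 0.65 [ 416.463 -245.1     13.787]
lock_center 0.55 [560.25   74.113 126.146]
dial_grip 0.89 [560.916  46.705 168.136]
dial_grip 0.62 [ 414.281 -277.032   60.147]
shackle_crown 0.62 [573.079 123.722 202.774]
shackle_crown 0.46 [ 415.586 -194.352   71.009]
guard_handle 0.97 [534.357 -64.445 109.286]
```

View pics/s5.png

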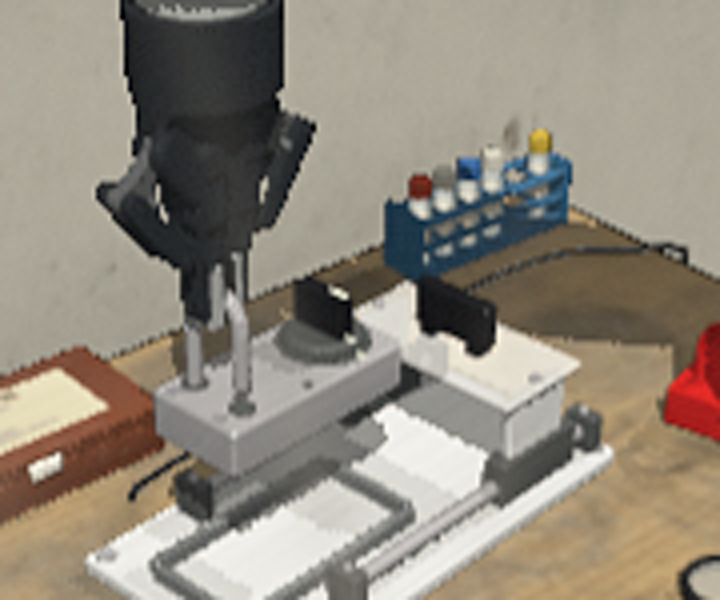

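The lock hangs level by its open shackle, with the case at about (280,400), clear of the cradle (280,530). Its centre is at about 126 mm, the dial is in the notch and the guard is at the stop.

```bash
python3 -c "
from cell import env
print(env.finish_job())"
```

```text
the job is handed in; nothing more can be done
None
```

I handed the job in at about 22 s with the lock hanging level from its open shackle, underside about 10 cm above the base plate, dial in the open notch, guard at its far stop, and the bottle and dish never approached; no verdict came back.

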